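# Turn the jar stand feet down and put the jar on it

### The job

The square white jar stand is lying on the bench with its rubber feet up. Push it along the bench up against the curved steel backstop until it stands up leaning on it, then tip it back over so that it lies flat on its feet on the bench. Then pick up the short jar with the white cap and set it gently upright in the middle of the stand, without disturbing anything else on the bench.

Things in the scene. Friction and masses are not known exactly. Their poses are not given: they have to be found in the camera images.
- board: the jar stand: square white plastic board 110 x 110 x 10 mm, about 120 g, edges along its x and y. Four black rubber feet on one face (discs 18 mm across, 3 mm high, 38 mm from the middle in x and y). Origin: centre of the smooth face; z points from there to the feet (up at the start, down once turned over, the origin then 13 mm above the bench). Friction on the bench 0.5 to 0.7
- backstop: polished steel strip (friction about 0.3) fixed to the bench, 200 mm wide (y), 60 mm high. Origin: middle of the foot of its curved face, at bench level; x points horizontally into it, z up. The face rises in flats through (x, z) = (0, 0), (20, 18), (31, 38), (39, 60) mm; behind it a flat flange reaches x = 75 mm. A board pushed along +x rides up the face
- stop_top (a point): middle of the backstop's top edge, 39 mm behind and 60 mm above the foot of its face; free space beyond it. With its low edge pushed to the foot the board leans over this edge at about 55 degrees, standing some 30 mm above it, and stays there when let go. Pulled from behind, above this edge, towards -x it goes past upright and falls over
- jar: the jar to set on the stand: short amber glass jar with a paper label and a white cap, about 300 g, 60 mm across up to 70 mm height, 100 mm tall with the cap (53 mm across). Origin: centre of its underside, z up its axis
- bottle: bystander, to be left alone: amber glass bottle, 56 mm across, 190 mm tall, black cap. Origin: centre of its underside
- can: bystander, to be left alone: tin can with a paper label, 74 mm across, 95 mm tall. Origin: centre of its underside
- tin: bystander, to be left alone: plain low tin, 84 mm across, 60 mm tall. Origin: centre of its underside
- spice: bystander, to be left alone: small jar with black cap, 44 mm across, 70 mm tall. Origin: centre of its underside
- tape: bystander, to be left alone: empty cardboard tape core (a ring) lying flat, 90 mm across, 45 mm high. Origin: centre of its underside
- carton: bystander, to be left alone: low white carton 80 x 100 x 70 mm. Origin: centre of its underside
Things that resemble listed ones, but are neither listed nor needed, are in the scene too. There is more than one size of the board; the one meant has the size given above.

How it is judged:
By the outcome, as a careful person would: the job done as asked, in the order asked, and still so for the second after the job is handed in, with the robot touching nothing.
It also fails if it takes over 72 s, if anything falls off the work surface, if the arm or the gripper's body presses on something with over 40 N, if the wrist force passes 120 N, or if a joint passes its speed limit or range.

### The arm

A 6-joint arm with a two-finger parallel gripper is mounted at the origin on the work surface. World frame = base frame: x ahead of the robot, y to its left, z up, the work surface at z = 0. Lengths are in m, angles in rad, forces in N, time in s.
With the tool pointing down it reaches from about 0.25 to 0.775 m from the base axis. Payload 4 kg.
Tool frame: the origin (TCP) lies between the finger pads; the fingertips stand 14 mm ahead of it and the grasp point (between the pads) lies 5 mm behind it (robot.tips_ahead is the distance from the TCP to the fingertips, in m); z points along the fingers, y is the direction in which the jaws open and shut (so a half turn about z gives the same grasp; the last joint's range is limited). The gripper opens to 94 mm and grips with 3 to 60 N. Pads are 16 mm wide; open, the fingers measure 119 mm over their backs; the gripper's body (75 mm by 177 mm) begins 78 mm behind the grasp point.
Start: joints at [1.232, 0.087, 1.371, -0, 1.684, -0.103], TCP at [0.128, 0.535, 0.22] pointing down, gripper open.
Joint ranges: [-3.1, 3.1], [-0.76, 2.03], [0.27, 2.55], [-1.08, 4.22], [0.17, 2.65], [-2.57, 2.57]. Speed limits (rad/s): [2.79, 2.79, 3.14, 3.14, 3.14, 3.14].

### API

Orientations are given as [roll, pitch, yaw] about the fixed x, y, z axes, in that order (R = Rz(yaw) Ry(pitch) Rx(roll)).
In Python, from bench import robot, optics, job gives the robot as it stands.
- The arm moves only by the tool apply_moves, never from a script. Its argument "moves" is a list of rows, each a list of 3 entries, a list of its own where there are three numbers: the shift along the tool's x, y, z in cm, then the turn, a rotation vector about the tool's x, y, z in rad, then the opening, from 0 (shut) to 1 (fully open). In form: [[[tx, ty, tz], [rx, ry, rz], grip], ...]. A call has exactly 10 rows; each row is the pose to reach, as a shift and turn from the pose commanded when the call began, along the tool's axes at that moment; what a row does not reach only later rows make up. A row lasts 1/12 s, in which the tool goes at most 41.7 mm and 7.16 degrees, less where a joint would pass 70% of its speed; a pose out of reach is approached as far as the arm can. A call with a gripper value outside its range is refused whole. The fingers move at their own pace and stop on an object; the grip force is fixed at half the most. Time passes only in rows, so rows that repeat a pose let the fingers close, or fill a call up. It gives the time, the measured TCP pose, the force and the opening at its end, in the units of the state.
- robot.get_obs(): the state, without advancing time (a new reading comes with each control period).
- optics.snapshot(name): name is "scene" or "top"; returns the picture (400x640x3 uint8, red, green, blue); there is no depth.
- optics.get_calibration(name): a dict with "fx", "fy", "cx", "cy" (pixels), "rvec" (rotation vector, rad) and "tvec" (3), from world to camera coordinates, as OpenCV has them. Camera axes: x right, y down, z forward; pixel columns grow to the right and rows downward; lengths in m; the calibration is good to about 2 mm. A picture is of the moment at which its call begins. get_calibration takes no time and is no camera call.
- job.close_job(): hands the job in, once; it reports no verdict.
The state is a dict: "time": time; "joint_positions": joint angles; "qvel": joint speeds; "joint_torque": joint torques, N m; "tool_pos": TCP position; "ee_rot": TCP orientation; "wrist_force": force on the tool from outside, world axes, zero at the start; "wrist_torque": the same for the moment, N m; "width": finger opening in m.
Only numpy, scipy, OpenCV 4.12 (cv2) and the standard library are available. Lean on these libraries where they do the work, as an engineer would, in place of code of your own. Each camera call takes 0.05 s, during which the arm holds its last target.

## Working session

There is one attempt and no reset: what is moved stays moved. The work goes in short steps, Python scripts to look and compute and a tool call to move; the robot and the scene stay as the last step left them, time stands still between calls to the robot, and variables do not carry over. Pictures are saved under pics/ and viewed, and the job is handed in when it is done.

Besides the shell and the picture viewer there is one more tool, called after ">>>" as a command line: name --argument value ..., lists and objects as JSON in quotes. apply_moves: Moves the arm, as the interface text tells. Its arguments: {"type":"object","properties":{"moves":{"type":"array"}},"required":["moves"]}

```bash
ls; mkdir -p pics; python3 - <<'E'
from bench import robot, optics, job
import cv2
for n in ("scene","top"):
    im=optics.snapshot(n); cv2.imwrite(f"pics/{n}0.png",im[:,:,::-1]); print(n,optics.get_calibration(n))
print(robot.get_obs(), robot.tips_ahead)
E
```

```text
pics
scene {'fx': 368.3494163879997, 'fy': 368.3494163879997, 'cx': 317.78035702541456, 'cy': 204.1370469185652, 'rvec': array([ 1.20184996,  2.03654499, -1.11953503]), 'tvec': array([ 0.33498137, -0.159842  ,  1.38521792])}
top {'fx': 386.71822980823634, 'fy': 386.71822980823634, 'cx': 318.96751168735034, 'cy': 200.0894978619465, 'rvec': array([ 2.13152232, -2.18263481,  0.11485468]), 'tvec': array([-0.06778979,  0.55011032,  0.9907948 ])}
{'time': 0.1, 'joint_positions': array([ 1.23188982e+00,  8.79095894e-02,  1.37208691e+00,  2.31967012e-05,
        1.68357467e+00, -1.03086136e-01]), 'qvel': array([ 0.00128239, -0.00152583, -0.0044416 ,  0.00016001,  0.00023609,
       -0.00172517]), 'joint_torque': array([ 3.29289287e-03, -3.41253018e+01, -3.03302264e+01,  7.20062549e-02,
        3.03897355e-02, -8.47782985e-05]), 'tool_pos': array([0.12834075, 0.5343514 , 0.21841383]), 'ee_rot': array([-3.13962701e+00, -2.26528992e-04,  2.90577465e+00]), 'wrist_force': array([-8.55739691e-01,  4.86405862e-04, -1.03563465e+00]), 'wrist_torque': array([-0.00335349,  0.01043586, -0.00140258]), 'width': 0.09391758581827982} 0.014
```

View pics/scene0.png

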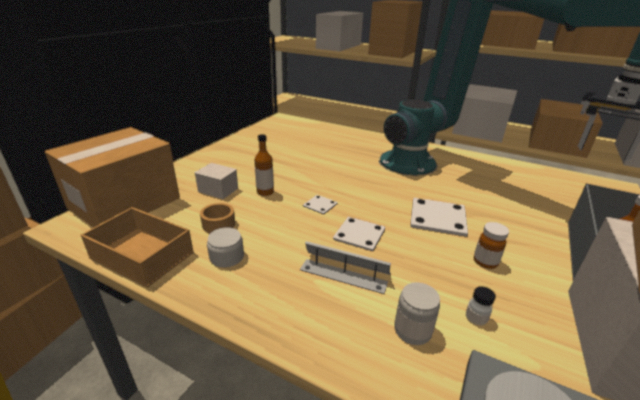

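View pics/top0.png

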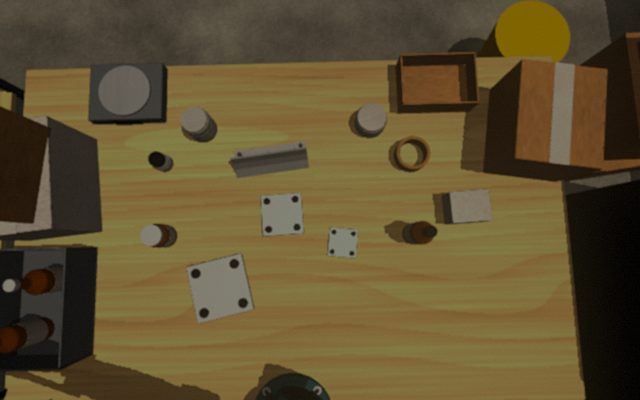

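The top view shows three boards with feet up, at top px (282,214), (220,288) and (342,242). The backstop is near (270,160), and the jar with the white cap near (157,236). Next I measure the sizes.

```bash
cat > h.py <<'E'
import numpy as np, cv2
from bench import robot, optics, job
from scipy.spatial.transform import Rotation as Ro
def cal(n):
    c=optics.get_calibration(n); K=np.array([[c['fx'],0,c['cx']],[0,c['fy'],c['cy']],[0,0,1]])
    return K,Ro.from_rotvec(c['rvec']).as_matrix(),np.array(c['tvec'])
def ray(n,uv):
    K,R,t=cal(n); d=R.T@np.linalg.inv(K)@np.array([uv[0],uv[1],1.]); return -R.T@t,d
def onz(n,uv,z):
    o,d=ray(n,uv); return o+d*(z-o[2])/d[2]
def proj(n,P):
    K,R,t=cal(n); p=(K@(R@np.atleast_2d(P).T+t[:,None])).T; return p[:,:2]/p[:,2:]
def two(u1,u2):
    o1,d1=ray('scene',u1);o2,d2=ray('top',u2)
    s=np.linalg.lstsq(np.c_[d1,-d2],o2-o1,rcond=None)[0]
    a=o1+d1*s[0];b=o2+d2*s[1];return (a+b)/2,np.linalg.norm(a-b)
def snap(n,f):
    im=optics.snapshot(n)[:,:,::-1].copy(); cv2.imwrite(f'pics/{f}.png',im); return im
def crop(im,x0,x1,y0,y1,f,k=5):
    cv2.imwrite(f'pics/{f}.png',cv2.resize(im[y0:y1,x0:x1],None,fx=k,fy=k,interpolation=cv2.INTER_CUBIC))
E
python3 - <<'E'
from h import *
for n in('scene','top'):
    im=cv2.imread(f'pics/{n}0.png'); hsv=cv2.cvtColor(im,cv2.COLOR_BGR2HSV)
    # white boards: low saturation bright
    m=((hsv[...,1]<60)&(hsv[...,2]>(110 if n=='top' else 150))).astype(np.uint8)
    cs,_=cv2.findContours(m,cv2.RETR_EXTERNAL,cv2.CHAIN_APPROX_NONE)
    for c in cs:
        if cv2.contourArea(c)<300: continue
        h=cv2.convexHull(c); q=cv2.approxPolyN(h,4)[0] if hasattr(cv2,'approxPolyN') else None
        P=np.array([onz(n,p,.010) for p in q])[:,:2]
        e=np.linalg.norm(P-np.roll(P,-1,0),axis=1)
        print(n,q.tolist(),P.mean(0).round(3),e.round(3))
        d=P-np.roll(P,-1,0);print(np.degrees(np.arctan2(d[:,1],d[:,0])).round(1))
im=cv2.imread('pics/top0.png'); crop(im,220,320,130,250,'c1',6)
im=cv2.imread('pics/scene0.png'); crop(im,290,400,205,300,'c2',7)
E
```

```text
scene [[532, 372], [575, 399], [486, 399], [489, 372]] [0.79  0.426] [0.066 0.146 0.054 0.075]
[-107.2  118.9    1.6  -60.9]
scene [[438, 291], [438, 308], [384, 308], [413, 279]] [0.673 0.223] [0.05  0.111 0.117 0.059]
[-167.5  119.4  -14.   -99.8]
scene [[376, 283], [375, 290], [301, 269], [305, 259]] [0.699 0.046] [0.022 0.174 0.036 0.177]
[-165.1   96.9   15.2  -87.7]
scene [[249, 228], [231, 246], [207, 246], [211, 228]] [ 0.714 -0.269] [0.084 0.059 0.077 0.1  ]
[-174.2  119.9   34.8  -59.9]
scene [[614, 218], [631, 223], [637, 284], [606, 218]] [0.168 0.645] [0.04  0.3   0.294 0.024]
[-99.3 174.    5.7 -59.8]
scene [[385, 227], [372, 249], [332, 237], [348, 217]] [0.522 0.023] [0.107 0.109 0.107 0.107]
[-178.    92.7    1.3  -86.9]
scene [[464, 205], [467, 233], [410, 224], [413, 198]] [0.326 0.187] [0.149 0.149 0.147 0.15 ]
[-167.7  103.7   12.5  -75.5]
top [[253, 309], [197, 323], [186, 267], [240, 253]] [0.325 0.188] [0.15  0.148 0.148 0.15 ]
[ -77.5 -167.8  103.2   13.2]
top [[358, 229], [355, 257], [328, 255], [329, 227]] [ 0.437 -0.141] [0.075 0.072 0.074 0.078]
[ -8.1 -95.5 176.5  84.7]
top [[303, 233], [262, 236], [260, 196], [300, 192]] [0.515 0.022] [0.11  0.108 0.109 0.111]
[ -87.2 -177.5   94.4    3.2]
top [[490, 219], [453, 222], [450, 192], [487, 189]] [ 0.527 -0.486] [0.099 0.081 0.1   0.081]
[ -86.7 -177.9   93.3    1.5]
top [[205, 110], [205, 130], [177, 130], [186, 104]] [0.788 0.263] [0.057 0.078 0.078 0.057]
[  0.6 -91.5 162.2  70.6]
top [[389, 129], [361, 129], [357, 113], [377, 93]] [ 0.782 -0.23 ] [0.077 0.047 0.08  0.108]
[ -91.5 -168.4  134.2   15.5]
top [[573, 64], [568, 164], [550, 161], [556, 64]] [ 0.777 -0.755] [0.286 0.049 0.278 0.047]
[  -8.3 -101.3  171.3   88.4]
```

View pics/c1.png

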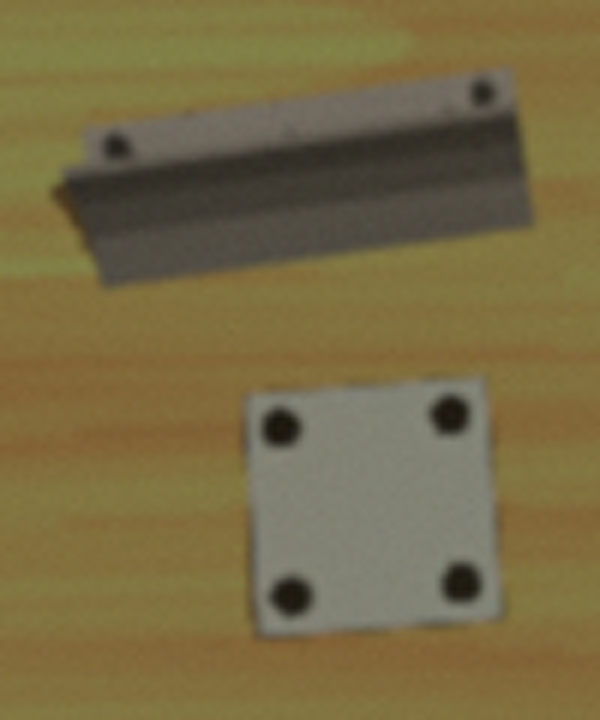

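View pics/c2.png

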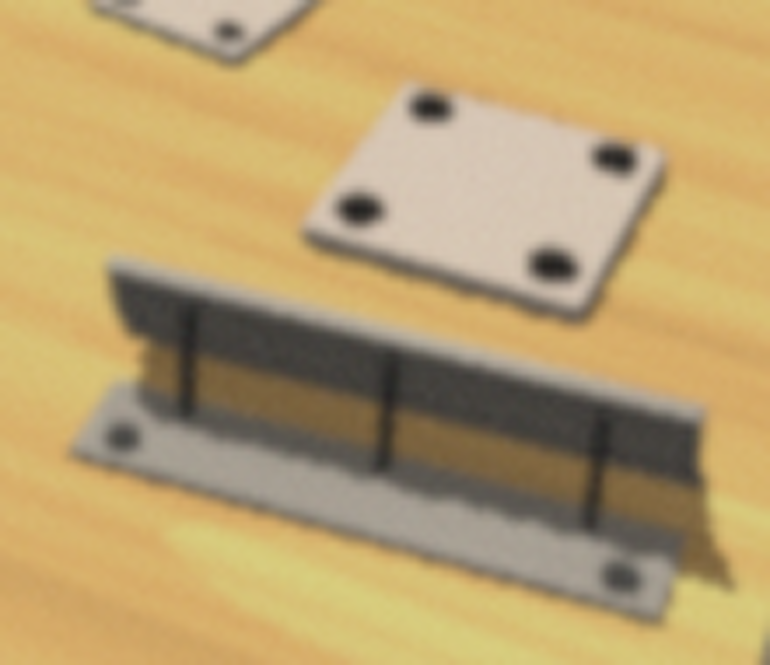

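```bash
python3 - <<'E'
from h import *
f=lambda x,y:(220+x/6-.4,130+y/6-.4)
g=lambda x,y:(290+x/7-.4,205+y/7-.4)
A=onz('top',f(102,287),0);B=onz('top',f(535,227),0);print('foot',A,B,np.linalg.norm(A-B))
C=onz('top',f(64,172),.06);D=onz('top',f(516,113),.06);print('top',C,D,np.linalg.norm(C-D))
E1=onz('scene',g(110,262),.06);E2=onz('scene',g(703,412),.06);print('top scene',E1,E2,np.linalg.norm(E1-E2))
F1=onz('scene',g(70,453),0);F2=onz('scene',g(660,620),0);print('flange scene',F1,F2,np.linalg.norm(F1-F2))
for a,b in((A,B),(D,C),(E2,E1),(F2,F1)):
  d=b-a;print(np.degrees(np.arctan2(d[0],-d[1])))
for n,cc in(('top',[f(281,428),f(450,415),f(462,583),f(291,596)]),('scene',[g(430,107),g(614,158),g(552,265),g(358,210)])):
  P=np.array([onz(n,c,.013) for c in cc]);print(n,P.mean(0),np.linalg.norm(P-np.roll(P,-1,0),axis=1)); d=P-np.roll(P,-1,0);print(np.degrees(np.arctan2(d[:,1],d[:,0])))
# jar, other objects
im=cv2.imread('pics/top0.png');crop(im,120,220,90,260,'c3',4)
im=cv2.imread('pics/scene0.png');crop(im,390,520,210,345,'c4',5)
E
```

```text
foot [0.620256   0.14452191 0.        ] [ 0.64320078 -0.05455362  0.        ] 0.20039343129187157
top [0.66046836 0.14776915 0.06      ] [ 0.68162035 -0.0492755   0.06      ] 0.1981766930353583
top scene [ 0.68728661 -0.04661226  0.06      ] [0.6617634 0.1492334 0.06     ] 0.1975017855083719
flange scene [ 0.71630051 -0.04496163  0.        ] [0.69185511 0.15334554 0.        ] 0.1998081878774308
6.574706801571217
-173.87297966676581
7.425116665619932
7.027419896830425
top [0.51595079 0.02091369 0.013     ] [0.07614393 0.07558722 0.07639268 0.07552986]
[  93.03356093    3.15282977  -87.00937805 -177.03576113]
scene [0.52024467 0.02288793 0.013     ] [0.07574108 0.07527322 0.07542372 0.07659213]
[ -87.35900633 -176.92570825   93.6405952     3.31282866]
```

View pics/c3.png

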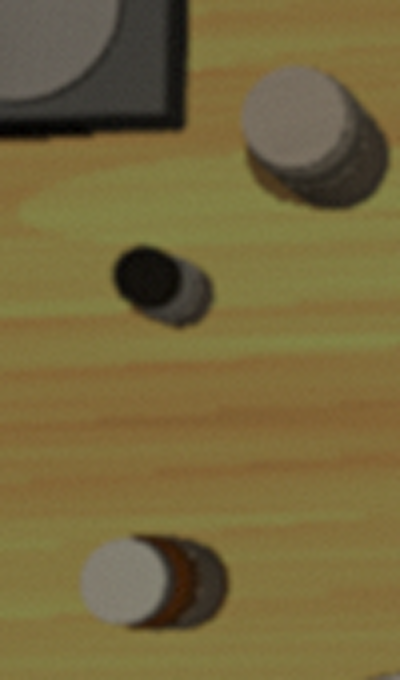

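View pics/c4.png

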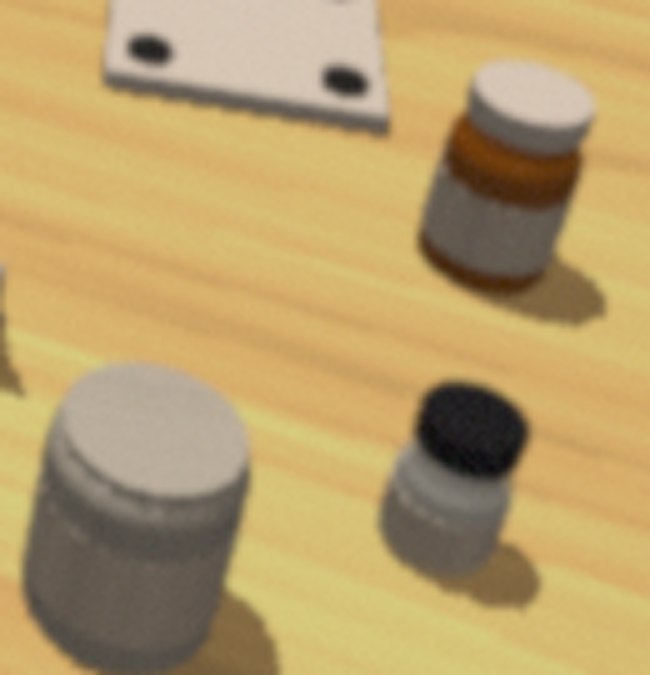

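The board meant is the one at top px (282,214). Its edges measure 110 mm, while the others measure 150 mm (220,288) and 75 mm (342,242), and the crop confirms it. The jar is the amber one with the white cap at top px (157,236), scene px (490,245). The cans are grey and the spice jar has a black cap.

```bash
cat >> h.py <<'E'
import json,os
PSI=np.radians(6.8); FOOT=np.array([.6325,.0455])
def bs2w(x,y): return FOOT+np.array([x*np.cos(PSI)-y*np.sin(PSI), x*np.sin(PSI)+y*np.cos(PSI)])
def w2bs(p):
    d=np.asarray(p)[:2]-FOOT; return np.array([d[0]*np.cos(PSI)+d[1]*np.sin(PSI),-d[0]*np.sin(PSI)+d[1]*np.cos(PSI)])
def getc():
    c=json.load(open('cmd.json')); return np.array(c['p']),Ro.from_matrix(c['R'])
def setc(p,R): json.dump({'p':list(map(float,p)),'R':R.as_matrix().tolist()},open('cmd.json','w'))
def did(shift,rv):   # last row of executed call
    p,R=getc(); setc(p+R.apply(np.array(shift)/100),R*Ro.from_rotvec(rv)); chk()
def chk():
    p,R=getc();o=robot.get_obs()
    print('t',round(o['time'],2),'cmd',p.round(4),R.as_euler('xyz').round(3),'meas',o['tool_pos'].round(4),o['ee_rot'].round(3),'F',o['wrist_force'].round(1),'w',round(o['width'],3),'bs',w2bs(o['tool_pos']).round(4))
def down(yaw): return Ro.from_euler('xyz',[np.pi,0,yaw])
def need(p,R2):
    q,R=getc(); print('need shift cm',(R.inv().apply(np.array(p)-q)*100).round(2),'turn',(R.inv()*R2).as_rotvec().round(4))
E
python3 - <<'E'
from h import *
setc([.128,.535,.22],down(2.9058)); chk()
print('jar', two((495.9,229.6),(150.9,234.9)), 'top z.1',onz('top',(150.9,234.9),.1),'sc',onz('scene',(495.9,229.6),.1))
print('spice', onz('top',(120+147/4,90+276/4),.07))
w=bs2w(-.195,-.010);print(w)
need([*w,.15],down(np.pi+PSI))
E
```

```text
t 0.1 cmd [0.128 0.535 0.22 ] [3.142 0.    2.906] meas [0.1283 0.5344 0.2184] [-3.14  -0.     2.906] F [-0.9  0.  -1. ] w 0.094 bs [-0.4427  0.5451]
jar (array([0.46479104, 0.33469495, 0.09412052]), np.float64(0.0007634511020753313)) top z.1 [0.46451177 0.33248779 0.1       ] sc [0.47493127 0.33378491 0.1       ]
spice [0.66106705 0.33599497 0.07      ]
[0.44005577 0.01248157]
need shift cm [-42.55 -43.52   7.  ] turn [ 0.      0.     -0.3545]
```

>>> apply_moves --moves '[[[-2.7,-2.7,0],[0,0,-0.022],0.64],[[-5.4,-5.4,0],[0,0,-0.044],0.64],[[-8.1,-8.1,0],[0,0,-0.066],0.64],[[-10.8,-10.8,0],[0,0,-0.088],0.64],[[-13.5,-13.5,0],[0,0,-0.11],0.64],[[-16.2,-16.2,0],[0,0,-0.132],0.64],[[-18.9,-18.9,0],[0,0,-0.154],0.64],[[-21.6,-21.6,0],[0,0,-0.176],0.64],[[-24,-24,0],[0,0,-0.2],0.64],[[-26,-26,0],[0,0,-0.22],0.64]]'

```text
time: 0.93
tool_pos: [0.3211, 0.2191, 0.2192]
ee_rot: [-3.141, 0.0, 3.126]
wrist_force: [0.7, 1.3, -0.1]
width: 0.0601
```

```bash
python3 - <<'E'
from h import *
did([-26,-26,0],[0,0,-.22]); need([*bs2w(-.195,-.010),.08],down(np.pi+PSI))
E
```

```text
t 0.93 cmd [0.3201 0.2215 0.22  ] [3.142 0.    3.126] meas [0.3211 0.2191 0.2192] [-3.141  0.     3.126] F [ 0.7  1.3 -0.1] w 0.06 bs [-0.2887  0.2092]
need shift cm [-12.33 -20.71  14.  ] turn [-0.      0.     -0.1345]
```

>>> apply_moves --moves '[[[-1.5,-2.6,1],[0,0,-0.02],0.64],[[-3,-5.2,2.5],[0,0,-0.04],0.64],[[-4.5,-7.8,4],[0,0,-0.06],0.64],[[-6,-10.4,6],[0,0,-0.08],0.64],[[-7.5,-13,8],[0,0,-0.1],0.64],[[-9,-15.6,10],[0,0,-0.11],0.64],[[-10.5,-18.2,12],[0,0,-0.12],0.64],[[-12.3,-20.7,14],[0,0,-0.1345],0.64],[[-12.3,-20.7,14],[0,0,-0.1345],0.64],[[-12.3,-20.7,14],[0,0,-0.1345],0.64]]'

```text
time: 1.77
tool_pos: [0.4391, 0.0115, 0.0776]
ee_rot: [3.14, -0.005, -3.026]
wrist_force: [-0.1, -0.4, -0.5]
width: 0.0601
```

```bash
python3 - <<'E'
from h import *
did([-12.3,-20.7,14],[0,0,-.1345]); need([*bs2w(-.195,-.010),.018],down(np.pi+PSI))
E
```

```text
t 1.77 cmd [0.4398 0.0125 0.08  ] [-3.142  0.    -3.023] meas [0.4391 0.0115 0.0776] [ 3.14  -0.005 -3.026] F [-0.1 -0.4 -0.5] w 0.06 bs [-0.196  -0.0108]
need shift cm [-0.03 -0.01  6.2 ] turn [-0.  0.  0.]
```

>>> apply_moves --moves '[[[0,0,1.5],[0,0,0],0.64],[[0,0,3],[0,0,0],0.64],[[0,0,4.5],[0,0,0],0.64],[[0,0,5.5],[0,0,0],0.64],[[0,0,6],[0,0,0],0.64],[[0,0,6],[0,0,0],0.64],[[0,0,6],[0,0,0],0.64],[[0,0,6],[0,0,0],0.64],[[0,0,6],[0,0,0],0.64],[[0,0,6],[0,0,0],0.64]]'

```text
time: 2.6
tool_pos: [0.4409, 0.0123, 0.0203]
ee_rot: [-3.141, 0.002, -3.023]
wrist_force: [-0.0, 0.8, -0.7]
width: 0.0599
```

```bash
python3 - <<'E'
from h import *
did([0,0,6],[0,0,0])
im=snap('scene','s1'); crop(im,260,450,120,300,'s1c',4)
im=snap('top','t1'); crop(im,200,340,120,290,'t1c',4)
E
```

```text
t 2.6 cmd [0.4398 0.0125 0.02  ] [-3.142  0.    -3.023] meas [0.4409 0.0123 0.0203] [-3.141e+00  2.000e-03 -3.023e+00] F [-0.   0.8 -0.7] w 0.06 bs [-0.1941 -0.0102]
```

View pics/s1c.png

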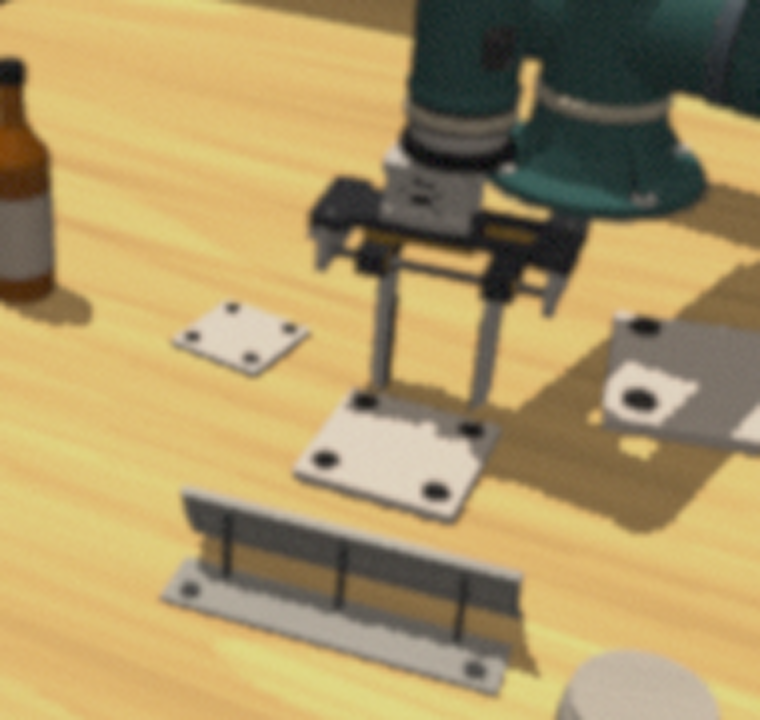

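View pics/t1c.png

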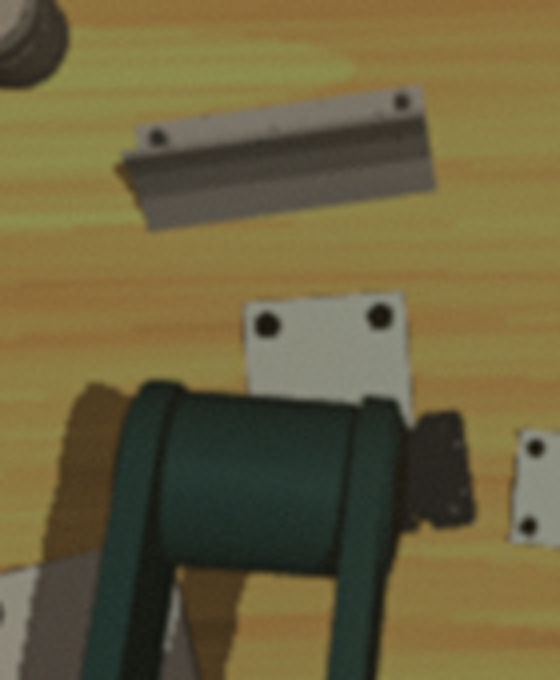

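The fingers stand behind the rear edge of the board, at scene crop px (380,385) and (480,400). I lower 3 mm and push.

>>> apply_moves --moves '[[[0,0,0.3],[0,0,0],0.64],[[-0.5,0,0.3],[0,0,0],0.64],[[-1,0,0.3],[0,0,0],0.64],[[-1.6,0,0.3],[0,0,0],0.64],[[-2.4,0,0.3],[0,0,0],0.64],[[-3.2,0,0.3],[0,0,0],0.64],[[-4,0,0.3],[0,0,0],0.64],[[-4.8,0,0.3],[0,0,0],0.64],[[-5.6,0,0.3],[0,0,0],0.64],[[-6.4,0,0.3],[0,0,0],0.64]]'

```text
time: 3.53
tool_pos: [0.5047, 0.0201, 0.0164]
ee_rot: [3.141, -0.0, -3.023]
wrist_force: [-1.1, -0.5, 1.2]
width: 0.0602
```

```bash
python3 - <<'E'
from h import *
did([-6.4,0,.3],[0,0,0])
im=snap('scene','s2'); crop(im,260,450,120,300,'s2c',4)
E
```

```text
t 3.53 cmd [0.5033 0.0201 0.017 ] [-3.142  0.    -3.023] meas [0.5047 0.0201 0.0164] [ 3.141 -0.    -3.023] F [-1.1 -0.5  1.2] w 0.06 bs [-0.1299 -0.0101]
```

View pics/s2c.png

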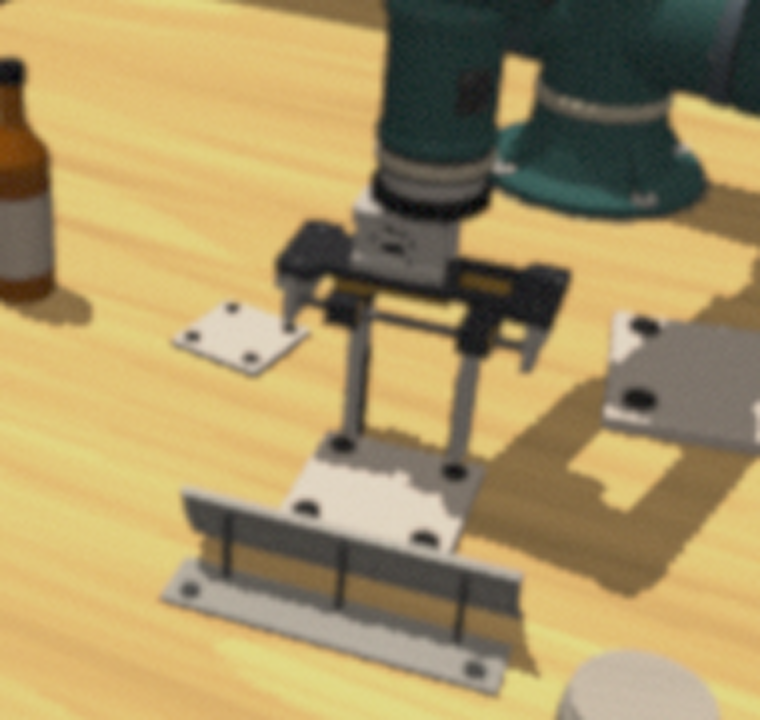

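The board (scene crop 380,490) is being pushed square to the backstop.

>>> apply_moves --moves '[[[-0.5,0,0],[0,0,0],0.64],[[-1,0,0],[0,0,0],0.64],[[-1.5,0,0],[0,0,0],0.64],[[-2,0,0],[0,0,0],0.64],[[-2.5,0,0],[0,0,0],0.64],[[-3,0,0],[0,0,0],0.64],[[-3.5,0,0],[0,0,0],0.64],[[-4,0,0],[0,0,0],0.64],[[-4.5,0,0],[0,0,0],0.64],[[-5,0,0],[0,0,0],0.64]]'

```text
time: 4.42
tool_pos: [0.5536, 0.0259, 0.016]
ee_rot: [3.141, -0.001, -3.023]
wrist_force: [-3.5, -0.2, -1.5]
width: 0.0609
```

```bash
python3 - <<'E'
from h import *
did([-5,0,0],[0,0,0])
im=snap('scene','s3'); crop(im,260,450,120,300,'s3c',4)
E
```

```text
t 4.42 cmd [0.553 0.026 0.017] [-3.142  0.    -3.023] meas [0.5536 0.0259 0.016 ] [ 3.141e+00 -1.000e-03 -3.023e+00] F [-3.5 -0.2 -1.5] w 0.061 bs [-0.0807 -0.0101]
```

View pics/s3c.png

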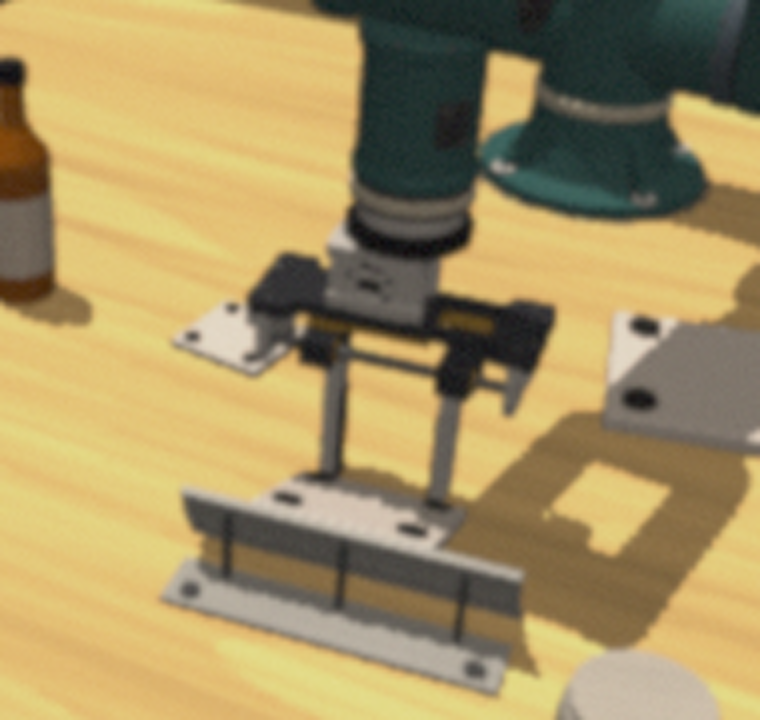

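The front edge is riding up the face, and the force is about 3.5 N.

>>> apply_moves --moves '[[[-0.5,0,0],[0,0,0],0.64],[[-1,0,0],[0,0,0],0.64],[[-1.5,0,0],[0,0,0],0.64],[[-2,0,0],[0,0,0],0.64],[[-2.5,0,0],[0,0,0],0.64],[[-3,0,0],[0,0,0],0.64],[[-3.5,0,0],[0,0,0],0.64],[[-4,0,0],[0,0,0],0.64],[[-4.5,0,0],[0,0,0],0.64],[[-5,0,0],[0,0,0],0.64]]'

```text
time: 5.3
tool_pos: [0.6036, 0.0318, 0.0164]
ee_rot: [3.141, -0.0, -3.023]
wrist_force: [-1.3, 0.6, -0.6]
width: 0.0602
```

```bash
python3 - <<'E'
from h import *
did([-5,0,0],[0,0,0])
im=snap('scene','s4'); crop(im,260,450,120,300,'s4c',4)
E
```

```text
t 5.3 cmd [0.6026 0.032  0.017 ] [-3.142  0.    -3.023] meas [0.6036 0.0318 0.0164] [ 3.141 -0.    -3.023] F [-1.3  0.6 -0.6] w 0.06 bs [-0.0303 -0.0101]
```

View pics/s4c.png

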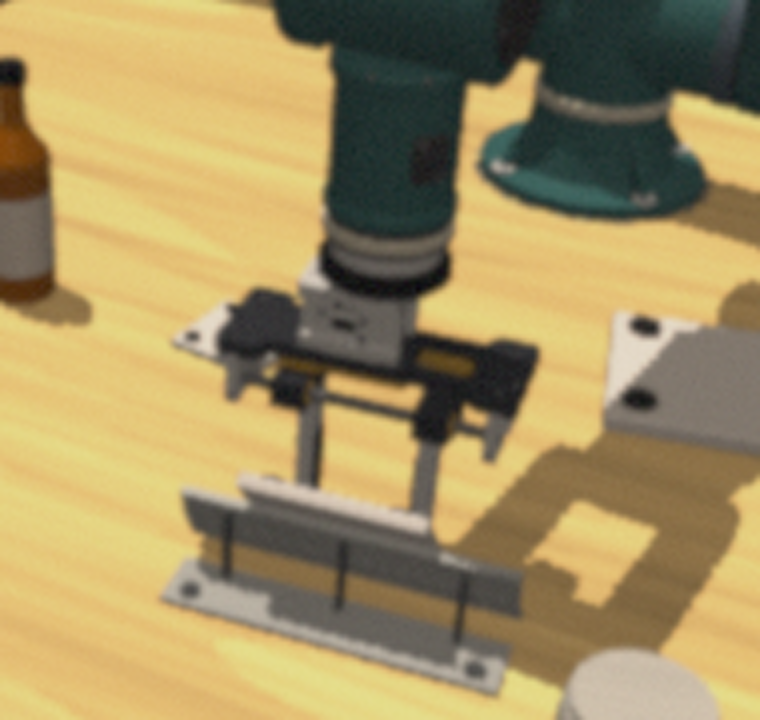

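The board's upper edge is now above the backstop's top edge, at crop px (335,505). I push another 13 mm.

>>> apply_moves --moves '[[[-0.3,0,0],[0,0,0],0.64],[[-0.6,0,0],[0,0,0],0.64],[[-0.9,0,0],[0,0,0],0.64],[[-1.1,0,0],[0,0,0],0.64],[[-1.2,0,0],[0,0,0],0.64],[[-1.3,0,0],[0,0,0],0.64],[[-1.3,0,0],[0,0,0],0.64],[[-1.3,0,0],[0,0,0],0.64],[[-1.3,0,0],[0,0,0],0.64],[[-1.3,0,0],[0,0,0],0.64]]'

```text
time: 6.18
tool_pos: [0.6152, 0.0332, 0.0163]
ee_rot: [3.141, -0.002, -3.023]
wrist_force: [-5.9, -0.5, 1.5]
width: 0.06
```

```bash
python3 - <<'E'
from h import *
did([-1.3,0,0],[0,0,0])
im=snap('scene','s5'); crop(im,260,450,120,300,'s5c',4)
E
```

```text
t 6.18 cmd [0.6155 0.0335 0.017 ] [-3.142  0.    -3.023] meas [0.6152 0.0332 0.0163] [ 3.141e+00 -2.000e-03 -3.023e+00] F [-5.9 -0.5  1.5] w 0.06 bs [-0.0187 -0.0101]
```

View pics/s5c.png

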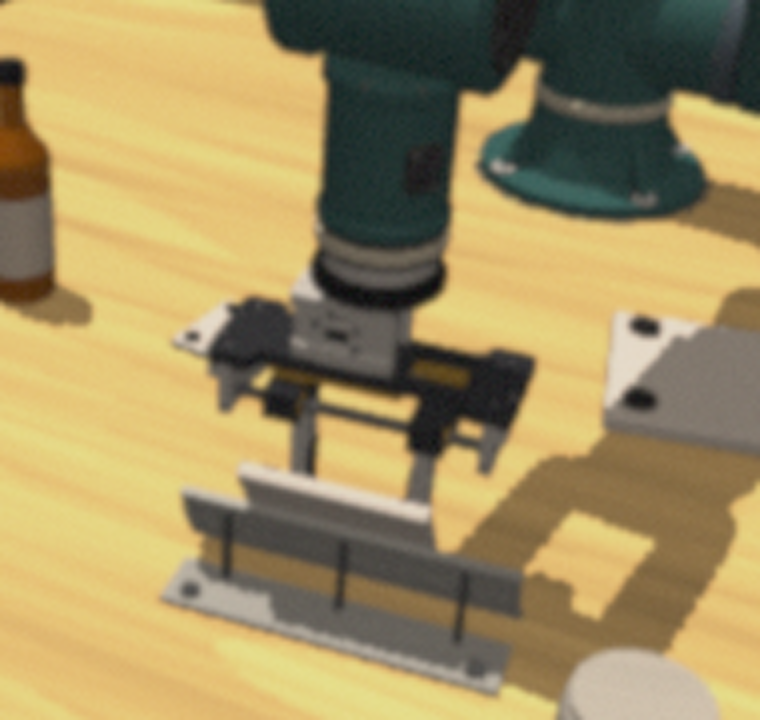

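The force rose to 6 N, so the low edge has met the foot. I back off, rise and go over to the far side.

>>> apply_moves --moves '[[[0.3,0,0],[0,0,0],0.64],[[0.8,0,0],[0,0,0],0.64],[[1.6,0,0],[0,0,0],0.64],[[2.6,0,0],[0,0,0],0.64],[[3.6,0,-1],[0,0,0],0.64],[[4,0,-4],[0,0,0],0.64],[[4,0,-8],[0,0,0],0.64],[[4,0,-12],[0,0,0],0.64],[[4,0,-15],[0,0,0],0.64],[[4,0,-16],[0,0,0],0.64]]'

```text
time: 7.07
tool_pos: [0.5792, 0.0285, 0.1839]
ee_rot: [-3.14, 0.013, -3.023]
wrist_force: [0.7, -0.0, 0.2]
width: 0.0603
```

```bash
python3 - <<'E'
from h import *
did([4,0,-16],[0,0,0])
im=snap('scene','s6'); crop(im,260,450,120,300,'s6c',4)
print('top edge', proj('scene',[*bs2w(.063,-.01),.09]))
need([*bs2w(.098,-.010),.177],down(np.pi+PSI))
E
```

```text
t 7.07 cmd [0.5758 0.0288 0.177 ] [-3.142  0.    -3.023] meas [0.5792 0.0285 0.1839] [-3.14   0.013 -3.023] F [ 0.7 -0.   0.2] w 0.06 bs [-0.055  -0.0106]
top edge [[339.42767174 245.8166061 ]]
need shift cm [-1.563e+01 -1.000e-02  0.000e+00] turn [-0.  0.  0.]
```

View pics/s6c.png

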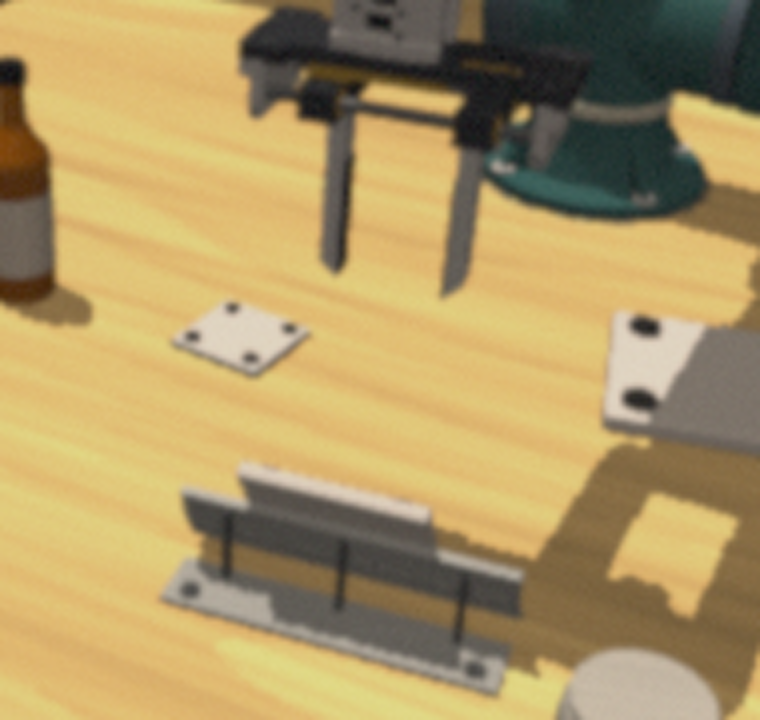

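The board leans and stays (crop px 335,500). Next I move over it to the far side and descend.

>>> apply_moves --moves '[[[-1.5,0,0],[0,0,0],0.64],[[-3.5,0,0],[0,0,0],0.64],[[-6,0,0],[0,0,0],0.64],[[-8.5,0,0],[0,0,0],0.64],[[-11,0,0],[0,0,0],0.64],[[-13.5,0,0],[0,0,0],0.64],[[-15,0,0],[0,0,0],0.64],[[-15.7,0,0],[0,0,0],0.64],[[-15.7,0,0],[0,0,0],0.64],[[-15.7,0,0],[0,0,0],0.64]]'

```text
time: 7.95
tool_pos: [0.7314, 0.0471, 0.1746]
ee_rot: [3.141, -0.003, -3.023]
wrist_force: [-0.2, -0.7, 0.6]
width: 0.0606
```

```bash
python3 - <<'E'
from h import *
did([-15.7,0,0],[0,0,0])
need([*bs2w(.098,-.010),.087],down(np.pi+PSI))
E
```

```text
t 7.95 cmd [0.7317 0.0474 0.177 ] [-3.142  0.    -3.023] meas [0.7314 0.0471 0.1746] [ 3.141e+00 -3.000e-03 -3.023e+00] F [-0.2 -0.7  0.6] w 0.061 bs [ 0.0984 -0.0101]
need shift cm [ 0.07 -0.01  9.  ] turn [-0.  0.  0.]
```

>>> apply_moves --moves '[[[0,0,1.5],[0,0,0],0.64],[[0,0,3],[0,0,0],0.64],[[0,0,4.5],[0,0,0],0.64],[[0,0,6],[0,0,0],0.64],[[0,0,7.5],[0,0,0],0.64],[[0,0,8.5],[0,0,0],0.64],[[0,0,9],[0,0,0],0.64],[[0,0,9],[0,0,0],0.64],[[0,0,9],[0,0,0],0.64],[[0,0,9],[0,0,0],0.64]]'

```text
time: 8.78
tool_pos: [0.7328, 0.0471, 0.0881]
ee_rot: [-3.141, 0.002, -3.023]
wrist_force: [0.2, 0.8, 0.6]
width: 0.06
```

```bash
python3 - <<'E'
from h import *
did([0,0,9],[0,0,0])
im=snap('scene','s7'); crop(im,260,450,120,300,'s7c',4)
E
```

```text
t 8.78 cmd [0.7317 0.0474 0.087 ] [-3.142  0.    -3.023] meas [0.7328 0.0471 0.0881] [-3.141e+00  2.000e-03 -3.023e+00] F [0.2 0.8 0.6] w 0.06 bs [ 0.0998 -0.0103]
```

View pics/s7c.png

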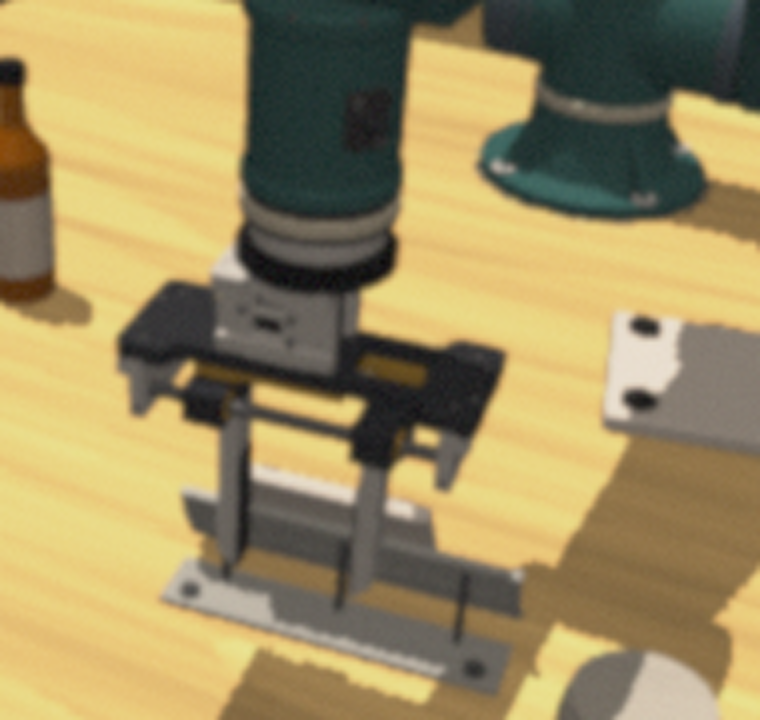

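The fingers are behind the board and above the top edge. Now I pull slowly towards -x.

>>> apply_moves --moves '[[[0.6,0,0],[0,0,0],0.64],[[1.2,0,0],[0,0,0],0.64],[[1.8,0,0],[0,0,0],0.64],[[2.4,0,0],[0,0,0],0.64],[[3,0,0],[0,0,0],0.64],[[3.6,0,0],[0,0,0],0.64],[[4.2,0,0],[0,0,0],0.64],[[4.8,0,0],[0,0,0],0.64],[[5.4,0,0],[0,0,0],0.64],[[6,0,0],[0,0,0],0.64]]'

```text
time: 9.67
tool_pos: [0.672, 0.04, 0.0865]
ee_rot: [3.142, -0.0, -3.023]
wrist_force: [-0.7, 0.5, 1.5]
width: 0.0603
```

```bash
python3 - <<'E'
from h import *
did([6,0,0],[0,0,0])
im=snap('scene','s8'); crop(im,260,450,120,300,'s8c',4)
E
```

```text
t 9.67 cmd [0.6721 0.0403 0.087 ] [-3.142  0.    -3.023] meas [0.672  0.04   0.0865] [ 3.142 -0.    -3.023] F [-0.7  0.5  1.5] w 0.06 bs [ 0.0385 -0.0102]
```

View pics/s8c.png

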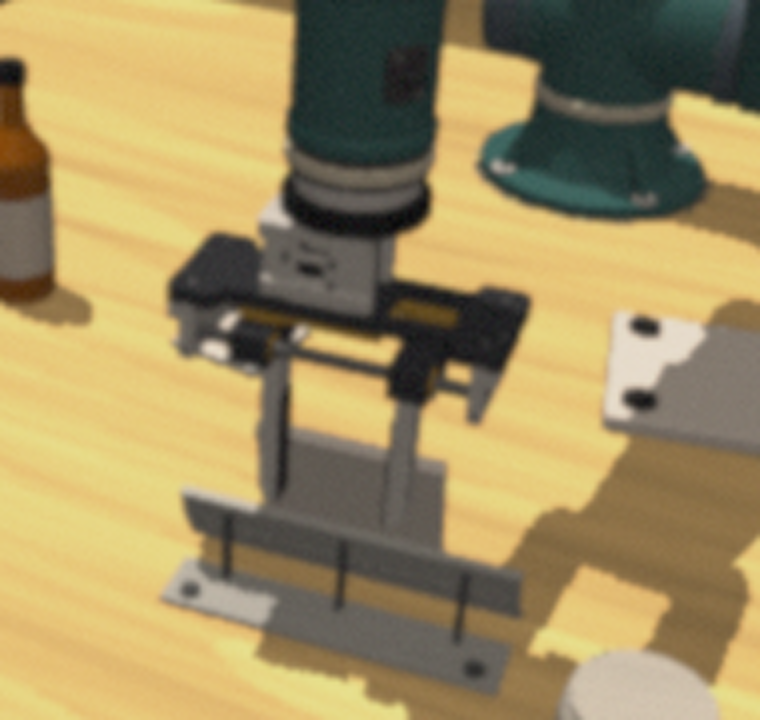

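The board is rising (crop px 360,480). I continue past upright.

>>> apply_moves --moves '[[[0.6,0,0],[0,0,0],0.64],[[1.2,0,0],[0,0,0],0.64],[[1.8,0,0],[0,0,0],0.64],[[2.4,0,0],[0,0,0],0.64],[[3,0,0],[0,0,0],0.64],[[3.6,0,0],[0,0,0],0.64],[[4.2,0,0],[0,0,0],0.64],[[4.8,0,0],[0,0,0],0.64],[[5.4,0,0],[0,0,0],0.64],[[6,0,0],[0,0,0],0.64]]'

```text
time: 10.55
tool_pos: [0.6125, 0.0329, 0.0865]
ee_rot: [3.142, 0.0, -3.023]
wrist_force: [-0.1, -0.5, 0.5]
width: 0.0603
```

```bash
python3 - <<'E'
from h import *
did([6,0,0],[0,0,0])
im=snap('scene','s9'); crop(im,260,450,120,300,'s9c',4)
E
```

```text
t 10.55 cmd [0.6126 0.0331 0.087 ] [-3.142  0.    -3.023] meas [0.6125 0.0329 0.0865] [ 3.142  0.    -3.023] F [-0.1 -0.5  0.5] w 0.06 bs [-0.0214 -0.0102]
```

View pics/s9c.png

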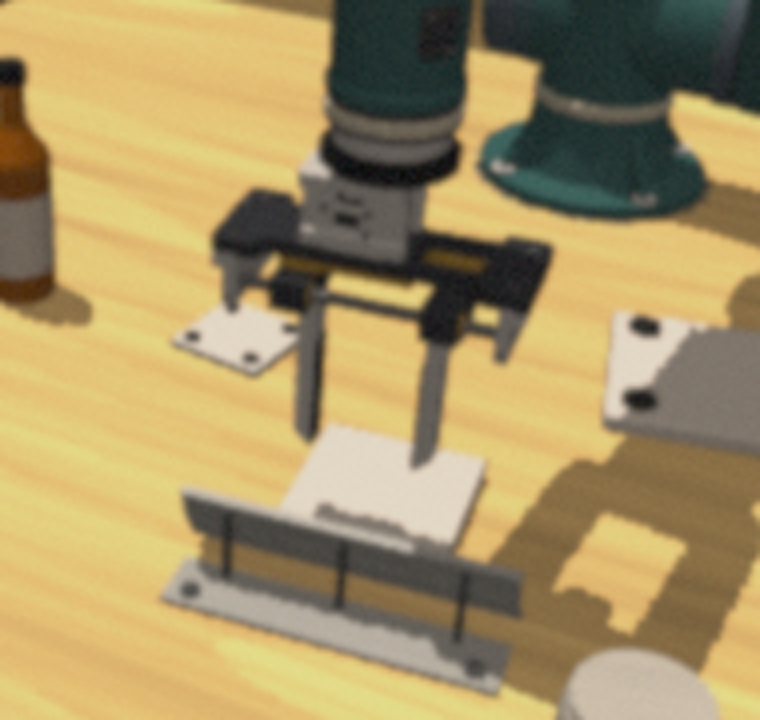

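The board now lies flat, smooth face up (crop px 390,480). Next I refine the jar position from cap masks and rise.

>>> apply_moves --moves '[[[0,0,-1.5],[0,0,0],0.8],[[0,0,-4],[0,0,0],1],[[0,0,-7],[0,0,0],1],[[0,0,-10],[0,0,0],1],[[0.5,3,-12],[0,0,0],1],[[1,6,-13],[0,0,0],1],[[2,9,-13],[0,0,0],1],[[3,12,-13],[0,0,0],1],[[4,15,-13],[0,0,0],1],[[5,17,-13],[0,0,0],1]]'

```text
time: 11.43
tool_pos: [0.5422, 0.1982, 0.2167]
ee_rot: [3.14, 0.001, -3.021]
wrist_force: [0.7, -0.2, -1.4]
width: 0.0937
```

```bash
python3 - <<'E'
from h import *
did([5,17,-13],[0,0,0])
print('base from top',onz('top',(164.9,235.4),0))
res=[]
for n,(x0,x1,y0,y1) in (('top',(130,190,215,260)),('scene',(470,520,215,270))):
    im=cv2.imread(f'pics/{n}0.png')[y0:y1,x0:x1]; hsv=cv2.cvtColor(im,cv2.COLOR_BGR2HSV)
    th=110 if n=='top' else 185
    m=((hsv[...,1]<70)&(hsv[...,2]>th)).astype(np.uint8)
    cs,_=cv2.findContours(m,0,1); c=max(cs,key=cv2.contourArea); e=cv2.fitEllipse(cv2.convexHull(c)); cen=(e[0][0]+x0,e[0][1]+y0)
    print(n,cen,e[1],cv2.contourArea(c),onz(n,cen,.1)); res.append(cen)
print(two(res[1],res[0]))
a=np.linspace(0,2*np.pi,60)
for n,(x0,x1,y0,y1) in (('top',(120,200,200,270)),('scene',(450,530,205,285))):
    im=cv2.imread(f'pics/{n}0.png');im=cv2.resize(im[y0:y1,x0:x1],None,fx=5,fy=5,interpolation=cv2.INTER_CUBIC)
    for (cx,cy),col in (((.466,.333),(0,255,0)),((.472,.333),(255,0,255))):
      for r,z in((.0265,.1),(.03,0)):
        p=proj(n,np.c_[cx+r*np.cos(a),cy+r*np.sin(a),0*a+z]); cv2.polylines(im,[((p-[x0,y0]+.4)*5).astype(np.int32)],1,col,1)
    cv2.imwrite(f'pics/ov_{n}.png',im)
E
```

```text
t 11.43 cmd [0.5428 0.196  0.217 ] [-3.142  0.    -3.023] meas [0.5422 0.1982 0.2167] [ 3.140e+00  1.000e-03 -3.021e+00] F [ 0.7 -0.2 -1.4] w 0.094 bs [-0.0716  0.1623]
base from top [0.46591161 0.33888308 0.        ]
top (150.05267906188965, 234.89803314208984) (19.793563842773438, 21.011180877685547) 308.5 [0.46456529 0.33457431 0.1       ]
scene (496.50365257263184, 228.0657901763916) (10.706326484680176, 23.79370880126953) 179.5 [0.4675986  0.33436002 0.1       ]
(array([0.46468514, 0.33485853, 0.09846083]), np.float64(0.000751246512568724))
```

View pics/ov_top.png

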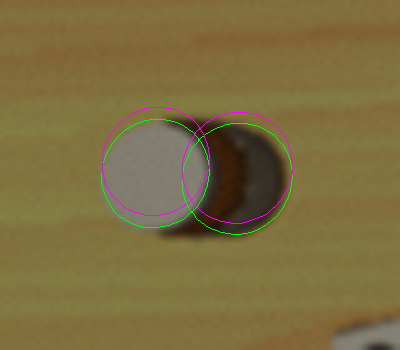

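View pics/ov_scene.png

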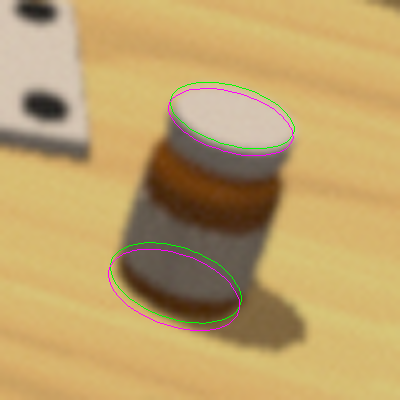

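The overlays put the jar at about (0.467, 0.335), from cap px top (150,235) and scene (496.5,228).

```bash
python3 - <<'E'
from h import *
im=snap('top','t10'); crop(im,200,340,120,290,'t10c',4)
im=snap('scene','s10'); crop(im,290,420,200,300,'s10c',6)
need([.467,.335,.17],down(np.pi+PSI))
E
```

```text
need shift cm [ 5.88 14.7   4.7 ] turn [-0.  0.  0.]
```

View pics/t10c.png

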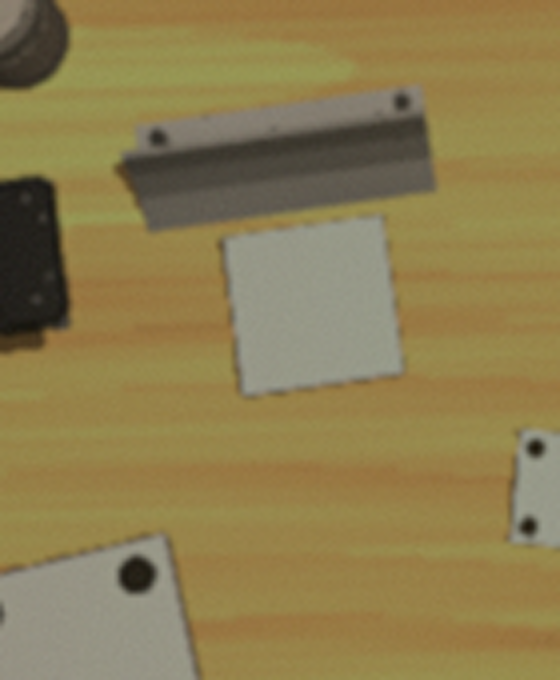

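View pics/s10c.png

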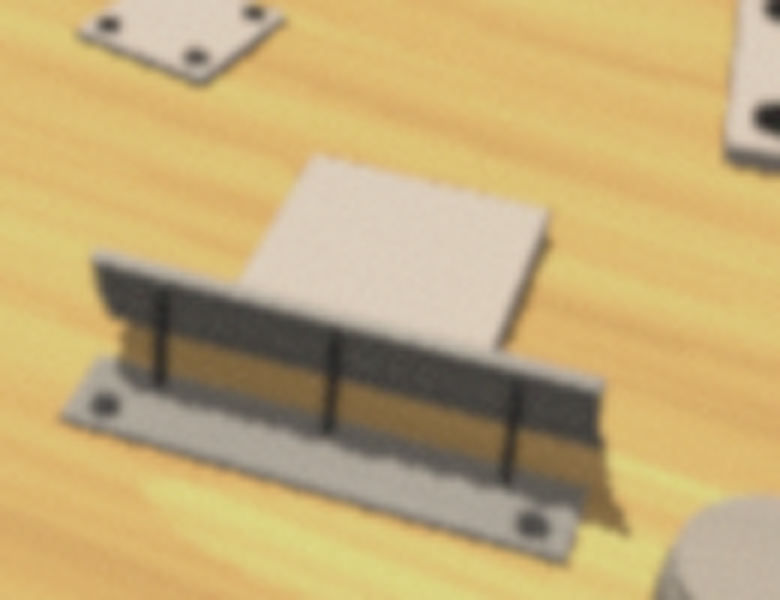

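The stand lies flat, smooth face up, with corners in the top crop at (222,240), (382,215), (403,374) and (243,396).

```bash
python3 - <<'E'
from h import *
im=cv2.imread('pics/top_dummy.png') if 0 else cv2.imread('pics/t10.png'); hsv=cv2.cvtColor(im,cv2.COLOR_BGR2HSV)
m=((hsv[...,1]<60)&(hsv[...,2]>110)).astype(np.uint8); 
cs,_=cv2.findContours(m,0,1)
for c in cs:
    if cv2.pointPolygonTest(c,(278,196),False)>0:
        r=cv2.minAreaRect(c); q=cv2.boxPoints(r); P=np.array([onz('top',p,.013) for p in q]); print(q.round(1).tolist(),P.mean(0),np.linalg.norm(P-np.roll(P,-1,0),axis=1)); C=P.mean(0)
g=lambda x,y:(290+x/6-.4,200+y/6-.4)
a=onz('scene',g(316,156),.013);b=onz('scene',g(548,210),.013); d=(b-a)/np.linalg.norm(b-a); print('scene rear corners',a,b,np.linalg.norm(b-a)); perp=np.array([d[1],-d[0],0]);print('centre sc',(a+b)/2+.055*perp*(1 if perp[0]>0 else -1))
print('bs',w2bs(C))
E
```

```text
[[254.60000610351562, 179.10000610351562], [295.0, 173.3000030517578], [300.70001220703125, 212.8000030517578], [260.20001220703125, 218.5]] [0.5648966  0.03062457 0.013     ] [0.11088517 0.10870351 0.10955662 0.10865382]
scene rear corners [ 0.52135713 -0.02645439  0.013     ] [0.50783421 0.07869354 0.013     ] 0.10601393928971313
centre sc [0.56914638 0.03313526 0.013     ]
bs [-0.06888915 -0.00676627]
```

>>> apply_moves --moves '[[[0.5,1.5,0],[0,0,0],1],[[1.5,4,0],[0,0,0],1],[[2.5,6.5,0],[0,0,0],1],[[3.5,9,0],[0,0,0],1],[[4.5,11.5,0],[0,0,0],1],[[5.5,13.5,1],[0,0,0],1],[[5.9,14.7,3],[0,0,0],1],[[5.9,14.7,4.7],[0,0,0],1],[[5.9,14.7,4.7],[0,0,0],1],[[5.9,14.7,4.7],[0,0,0],1]]'

```text
time: 12.37
tool_pos: [0.4673, 0.3338, 0.1684]
ee_rot: [-3.14, -0.002, -3.024]
wrist_force: [-0.4, 0.3, 0.4]
width: 0.0939
```

```bash
python3 - <<'E'
from h import *
did([5.9,14.7,4.7],[0,0,0])
im=snap('scene','s11'); crop(im,420,560,130,300,'s11c',4)
E
```

```text
t 12.37 cmd [0.4668 0.335  0.17  ] [-3.142  0.    -3.023] meas [0.4673 0.3338 0.1684] [-3.140e+00 -2.000e-03 -3.024e+00] F [-0.4  0.3  0.4] w 0.094 bs [-0.1299  0.3058]
```

View pics/s11c.png

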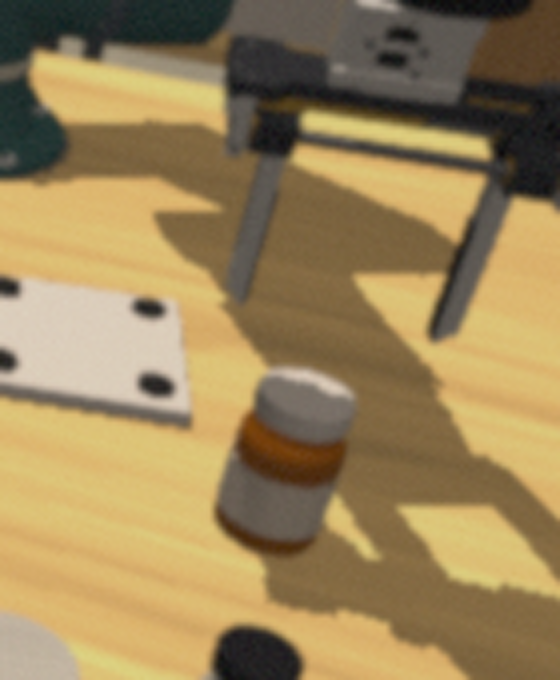

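The jar stands centred under the open jaws (crop px 285,460). I descend.

>>> apply_moves --moves '[[[0,0,1.5],[0,0,0],1],[[0,0,3.5],[0,0,0],1],[[0,0,5],[0,0,0],1],[[0,0,6.5],[0,0,0],1],[[0,0,8],[0,0,0],1],[[0,0,9.5],[0,0,0],1],[[0,0,11],[0,0,0],1],[[0,0,12.5],[0,0,0],1],[[0,0,13],[0,0,0],1],[[0,0,13],[0,0,0],1]]'

```text
time: 13.25
tool_pos: [0.4677, 0.334, 0.0392]
ee_rot: [-3.141, -0.001, -3.024]
wrist_force: [0.6, -0.1, 0.4]
width: 0.094
```

```bash
python3 - <<'E'
from h import *
did([0,0,13],[0,0,0])
im=snap('scene','s12'); crop(im,420,560,150,300,'s12c',4)
im=snap('top','t12'); crop(im,110,210,190,280,'t12c',5)
E
```

```text
t 13.25 cmd [0.4668 0.335  0.04  ] [-3.142  0.    -3.023] meas [0.4677 0.334  0.0392] [-3.141e+00 -1.000e-03 -3.024e+00] F [ 0.6 -0.1  0.4] w 0.094 bs [-0.1295  0.306 ]
```

View pics/s12c.png

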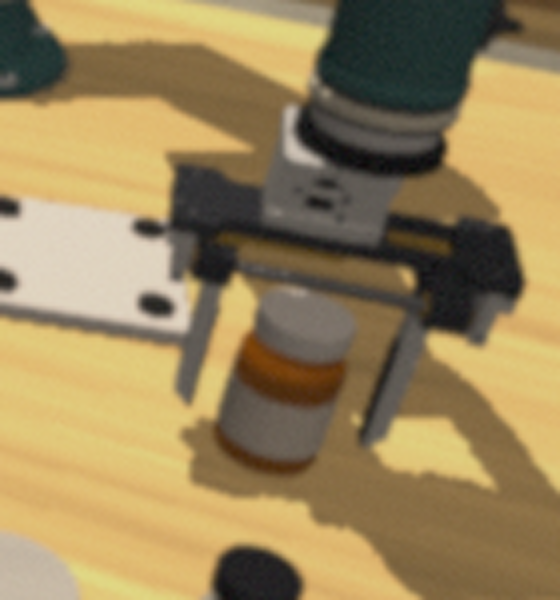

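The jar sits centred between the fingers (crop px 185,400 and 372,440). I close.

>>> apply_moves --moves '[[[0,0,0],[0,0,0],0.9],[[0,0,0],[0,0,0],0.8],[[0,0,0],[0,0,0],0.72],[[0,0,0],[0,0,0],0.68],[[0,0,0],[0,0,0],0.65],[[0,0,0],[0,0,0],0.6],[[0,0,0],[0,0,0],0.5],[[0,0,0],[0,0,0],0.4],[[0,0,0],[0,0,0],0.4],[[0,0,0],[0,0,0],0.4]]'

```text
time: 14.18
tool_pos: [0.4674, 0.3346, 0.0398]
ee_rot: [-3.141, 0.0, -3.023]
wrist_force: [-0.2, -2.3, 3.1]
width: 0.0597
```

>>> apply_moves --moves '[[[0,0,-0.2],[0,0,0],0.4],[[0,0,-0.5],[0,0,0],0.4],[[0,0,-1],[0,0,0],0.4],[[0,0,-2],[0,0,0],0.4],[[0,0,-3],[0,0,0],0.4],[[0,0,-4.5],[0,0,0],0.4],[[0,0,-6],[0,0,0],0.4],[[0,0,-8],[0,0,0],0.4],[[0,0,-9.5],[0,0,0],0.4],[[0,0,-10],[0,0,0],0.4]]'

```text
time: 15.02
tool_pos: [0.4689, 0.3359, 0.1441]
ee_rot: [3.139, 0.007, -3.023]
wrist_force: [0.3, 0.6, -2.1]
width: 0.0594
```

```bash
python3 - <<'E'
from h import *
did([0,0,-10],[0,0,0])
im=snap('scene','s13'); crop(im,420,560,100,280,'s13c',4)
need([.567,.0315,.14],down(np.pi+PSI))
E
```

```text
t 15.02 cmd [0.4668 0.335  0.14  ] [-3.142  0.    -3.023] meas [0.4689 0.3359 0.1441] [ 3.139  0.007 -3.023] F [ 0.3  0.6 -2.1] w 0.059 bs [-0.128   0.3077]
need shift cm [ -6.36 -31.32  -0.  ] turn [-0.  0.  0.]
```

View pics/s13c.png

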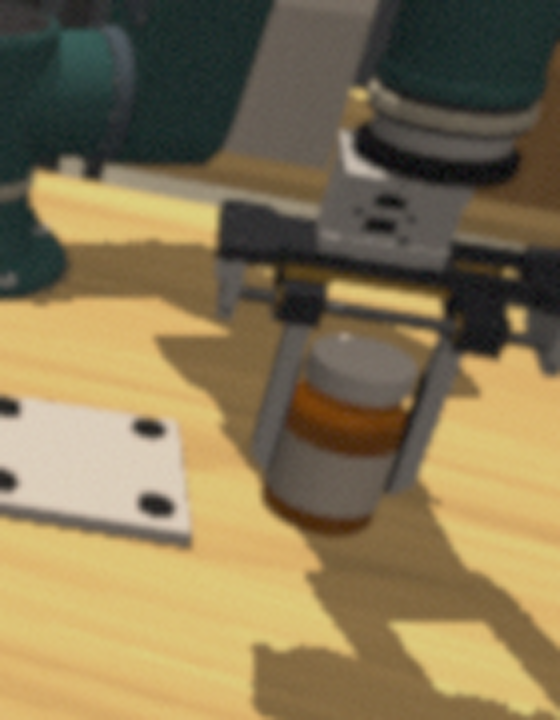

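The jar is held upright (crop px 340,430, width 59 mm). I carry it over the stand.

>>> apply_moves --moves '[[[-0.1,-0.7,0],[0,0,0],0.4],[[-0.4,-2,0],[0,0,0],0.4],[[-0.7,-3.7,0],[0,0,0],0.4],[[-1.1,-5.5,0],[0,0,0],0.4],[[-1.5,-7.5,0],[0,0,0],0.4],[[-1.9,-9.5,0],[0,0,0],0.4],[[-2.3,-11.5,0],[0,0,0],0.4],[[-2.7,-13.5,0],[0,0,0],0.4],[[-3.1,-15.5,0],[0,0,0],0.4],[[-3.5,-17.5,0],[0,0,0],0.4]]'

```text
time: 15.9
tool_pos: [0.5221, 0.1626, 0.1377]
ee_rot: [-3.141, -0.003, -3.024]
wrist_force: [-0.9, 0.1, -3.3]
width: 0.0599
```

>>> apply_moves --moves '[[[-0.4,-2,0],[0,0,0],0.4],[[-0.8,-4,0],[0,0,0],0.4],[[-1.2,-6,0],[0,0,0],0.4],[[-1.6,-8,0],[0,0,0],0.4],[[-2,-10,0],[0,0,0],0.4],[[-2.4,-11.8,0],[0,0,0],0.4],[[-2.7,-13,0],[0,0,0],0.4],[[-2.85,-13.6,0],[0,0,0],0.4],[[-2.85,-13.8,0],[0,0,0],0.4],[[-2.85,-13.8,0],[0,0,0],0.4]]'

```text
time: 16.73
tool_pos: [0.567, 0.0312, 0.1389]
ee_rot: [3.141, -0.001, -3.024]
wrist_force: [0.5, 0.1, -3.0]
width: 0.0597
```

```bash
python3 - <<'E'
from h import *
did([-6.35,-31.3,0],[0,0,0])
im=snap('scene','s14'); crop(im,260,440,100,300,'s14c',4)
need([.567,.0315,.054],down(np.pi+PSI))
E
```

```text
t 16.73 cmd [0.5669 0.0317 0.14  ] [-3.142  0.    -3.023] meas [0.567  0.0312 0.1389] [ 3.141e+00 -1.000e-03 -3.024e+00] F [ 0.5  0.1 -3. ] w 0.06 bs [-0.0667 -0.0064]
need shift cm [-0.01 -0.02  8.6 ] turn [-0.  0.  0.]
```

View pics/s14c.png

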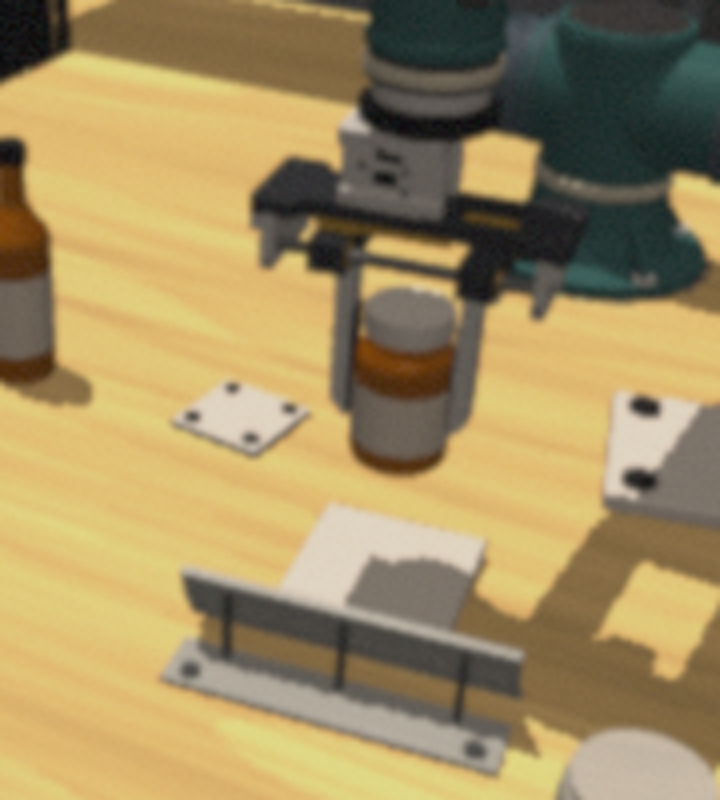

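The jar is held above the middle of the stand. I lower it.

>>> apply_moves --moves '[[[0,0,0.7],[0,0,0],0.4],[[0,0,2],[0,0,0],0.4],[[0,0,3.5],[0,0,0],0.4],[[0,0,5],[0,0,0],0.4],[[0,0,6.3],[0,0,0],0.4],[[0,0,7.2],[0,0,0],0.4],[[0,0,7.8],[0,0,0],0.4],[[0,0,8],[0,0,0],0.4],[[0,0,8],[0,0,0],0.4],[[0,0,8],[0,0,0],0.4]]'

```text
time: 17.62
tool_pos: [0.5679, 0.0317, 0.0602]
ee_rot: [-3.141, 0.001, -3.023]
wrist_force: [0.7, -0.3, -2.9]
width: 0.0594
```

>>> apply_moves --moves '[[[0,0,0.05],[0,0,0],0.4],[[0,0,0.1],[0,0,0],0.4],[[0,0,0.15],[0,0,0],0.4],[[0,0,0.2],[0,0,0],0.4],[[0,0,0.25],[0,0,0],0.4],[[0,0,0.3],[0,0,0],0.4],[[0,0,0.35],[0,0,0],0.4],[[0,0,0.4],[0,0,0],0.4],[[0,0,0.4],[0,0,0],0.4],[[0,0,0.4],[0,0,0],0.4]]'

```text
time: 18.45
tool_pos: [0.5673, 0.0315, 0.0554]
ee_rot: [3.141, -0.0, -3.023]
wrist_force: [-0.1, 0.2, -2.9]
width: 0.0593
```

```bash
python3 - <<'E'
from h import *
did([0,0,8.4],[0,0,0])
im=snap('scene','s15'); crop(im,260,440,140,300,'s15c',4)
E
```

```text
t 18.45 cmd [0.5669 0.0317 0.056 ] [-3.142  0.    -3.023] meas [0.5673 0.0315 0.0554] [ 3.141 -0.    -3.023] F [-0.1  0.2 -2.9] w 0.059 bs [-0.0664 -0.0062]
```

View pics/s15c.png

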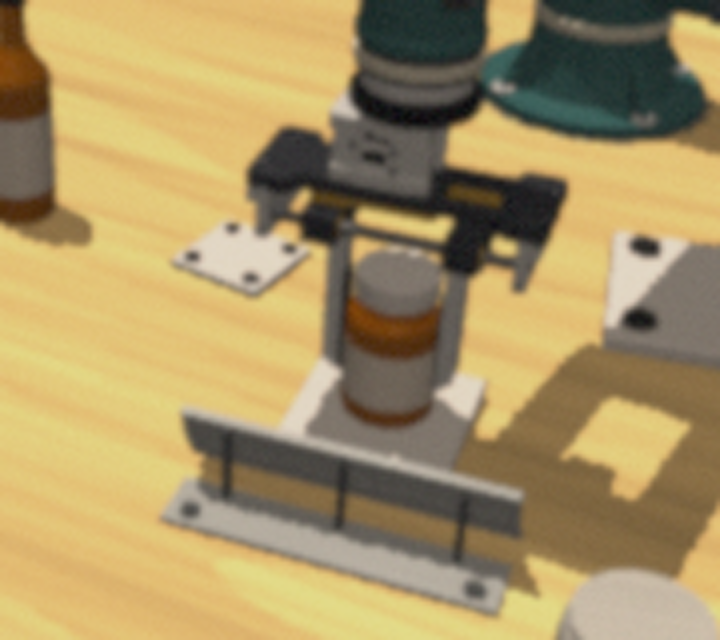

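The full weight is still on the gripper. I lower another 2.5 mm, slowly.

>>> apply_moves --moves '[[[0,0,0.03],[0,0,0],0.4],[[0,0,0.06],[0,0,0],0.4],[[0,0,0.1],[0,0,0],0.4],[[0,0,0.13],[0,0,0],0.4],[[0,0,0.16],[0,0,0],0.4],[[0,0,0.19],[0,0,0],0.4],[[0,0,0.22],[0,0,0],0.4],[[0,0,0.25],[0,0,0],0.4],[[0,0,0.25],[0,0,0],0.4],[[0,0,0.25],[0,0,0],0.4]]'

```text
time: 19.33
tool_pos: [0.5674, 0.0315, 0.053]
ee_rot: [3.141, 0.0, -3.023]
wrist_force: [0.1, 0.3, -2.2]
width: 0.0592
```

>>> apply_moves --moves '[[[0,0,0.02],[0,0,0],0.4],[[0,0,0.04],[0,0,0],0.4],[[0,0,0.06],[0,0,0],0.4],[[0,0,0.08],[0,0,0],0.4],[[0,0,0.08],[0,0,0],0.4],[[0,0,0.08],[0,0,0],0.4],[[0,0,0.08],[0,0,0],0.4],[[0,0,0.08],[0,0,0],0.4],[[0,0,0.08],[0,0,0],0.4],[[0,0,0.08],[0,0,0],0.4]]'

```text
time: 20.17
tool_pos: [0.5675, 0.0316, 0.0527]
ee_rot: [3.142, 0.0, -3.023]
wrist_force: [-2.9, 0.2, 5.4]
width: 0.0599
```

Contact: the force is now +5 N upward. Before releasing I check the centring.

```bash
python3 - <<'E'
from h import *
did([0,0,.33],[0,0,0])
im=snap('scene','s16'); crop(im,300,400,170,270,'s16c',6)
E
```

```text
t 20.17 cmd [0.5669 0.0317 0.0527] [-3.142  0.    -3.023] meas [0.5675 0.0316 0.0527] [ 3.142  0.    -3.023] F [-2.9  0.2  5.4] w 0.06 bs [-0.0662 -0.0061]
```

View pics/s16c.png

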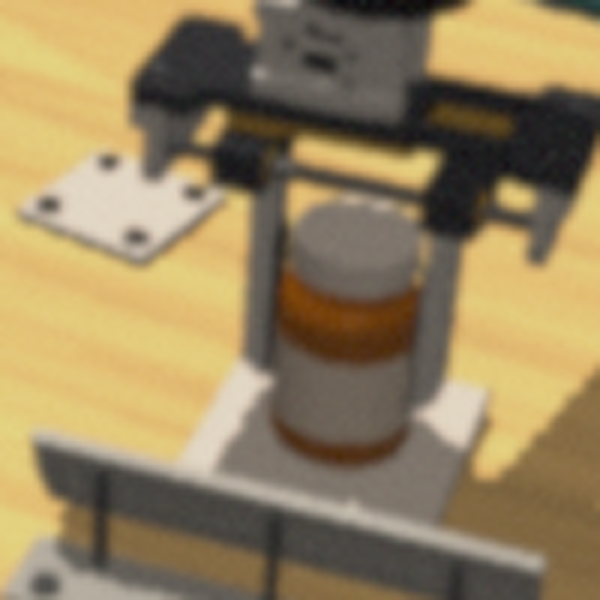

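The jar stands upright on the stand, so I open slowly.

>>> apply_moves --moves '[[[0,0,-0.02],[0,0,0],0.5],[[0,0,-0.02],[0,0,0],0.6],[[0,0,-0.02],[0,0,0],0.64],[[0,0,-0.02],[0,0,0],0.66],[[0,0,-0.02],[0,0,0],0.7],[[0,0,-0.02],[0,0,0],0.75],[[0,0,-0.02],[0,0,0],0.82],[[0,0,-0.02],[0,0,0],0.9],[[0,0,-0.02],[0,0,0],1],[[0,0,-0.02],[0,0,0],1]]'

```text
time: 21.05
tool_pos: [0.5674, 0.0315, 0.0523]
ee_rot: [3.142, 0.0, -3.023]
wrist_force: [0.8, 0.2, 0.3]
width: 0.0924
```

>>> apply_moves --moves '[[[0,0,0],[0,0,0],1],[[0,0,-0.5],[0,0,0],1],[[0,0,-1.5],[0,0,0],1],[[0,0,-3],[0,0,0],1],[[0,0,-5],[0,0,0],1],[[0,0,-7.5],[0,0,0],1],[[0,0,-10],[0,0,0],1],[[0,0,-13],[0,0,0],1],[[0,0,-15],[0,0,0],1],[[0,0,-16],[0,0,0],1]]'

```text
time: 21.88
tool_pos: [0.5689, 0.0315, 0.2177]
ee_rot: [-3.14, 0.008, -3.023]
wrist_force: [0.6, 0.3, -0.7]
width: 0.0938
```

>>> apply_moves --moves '[[[0.5,1.5,0],[0,0,0],1],[[1.5,4,0],[0,0,0],1],[[2.5,7,0],[0,0,0],1],[[3.5,10,0],[0,0,0],1],[[4.5,13,0],[0,0,0],1],[[5.5,16,0],[0,0,0],1],[[6.5,18.5,0],[0,0,0],1],[[7,20,0],[0,0,0],1],[[7,20,0],[0,0,0],1],[[7,20,0],[0,0,0],1]]'

```text
time: 22.72
tool_pos: [0.4738, 0.2222, 0.2123]
ee_rot: [-3.141, -0.0, -3.021]
wrist_force: [-0.4, 0.9, 0.1]
width: 0.0942
```

```bash
python3 - <<'E'
from h import *
did([0,0,-.02],[0,0,0]);did([0,0,-16],[0,0,0]);did([7,20,0],[0,0,0])
im=snap('scene','s17'); crop(im,290,410,170,290,'s17c',5)
im=snap('top','t17'); crop(im,215,335,130,250,'t17c',5)
E
```

```text
t 22.72 cmd [0.5669 0.0317 0.0529] [-3.142  0.    -3.023] meas [0.4738 0.2222 0.2123] [-3.141 -0.    -3.021] F [-0.4  0.9  0.1] w 0.094 bs [-0.1367  0.1942]
t 22.72 cmd [0.5669 0.0317 0.2129] [-3.142  0.    -3.023] meas [0.4738 0.2222 0.2123] [-3.141 -0.    -3.021] F [-0.4  0.9  0.1] w 0.094 bs [-0.1367  0.1942]
t 22.72 cmd [0.4737 0.222  0.2129] [-3.142  0.    -3.023] meas [0.4738 0.2222 0.2123] [-3.141 -0.    -3.021] F [-0.4  0.9  0.1] w 0.094 bs [-0.1367  0.1942]
```

View pics/s17.png

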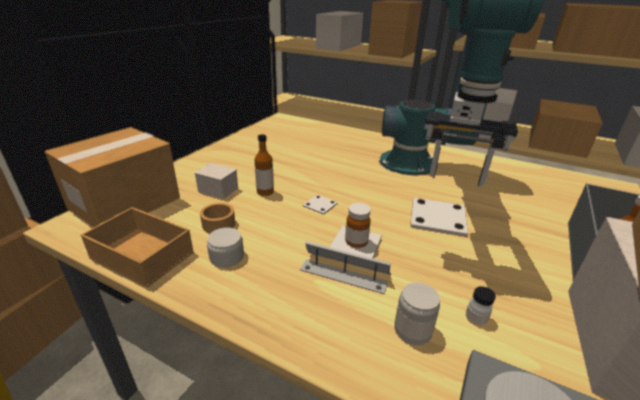

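View pics/t17.png

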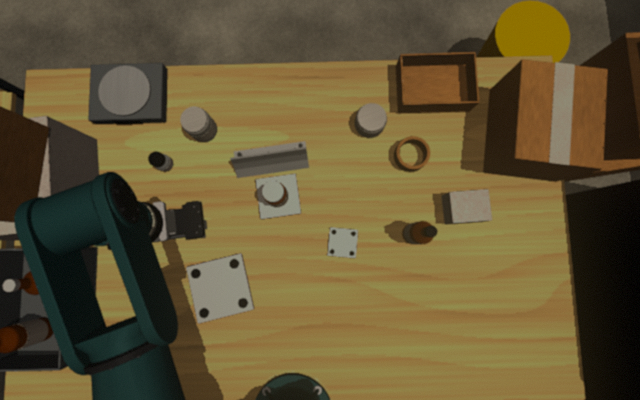

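View pics/t17c.png

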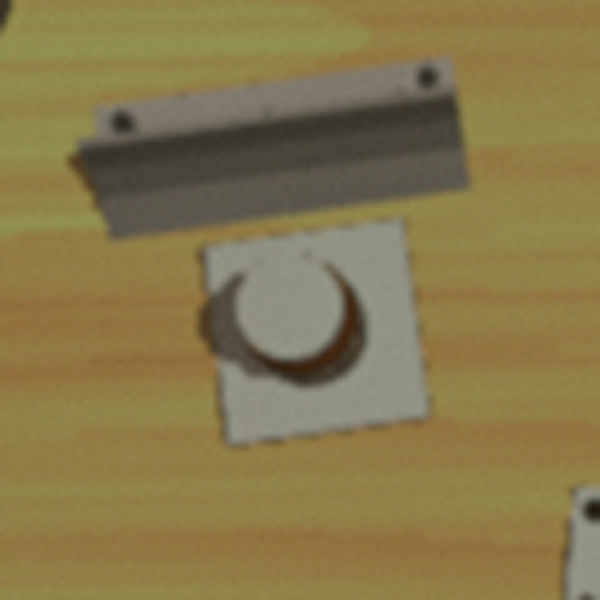

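The jar stands upright on the stand with its cap at top px (273,191), and the bystanders look where they were. A final centring check before handing in:

```bash
python3 - <<'E'
from h import *
f=lambda x,y:(215+x/5-.4,130+y/5-.4)
c=onz('top',f(291,308),.113)
B=np.mean([onz('top',f(*p),.013) for p in((203,245),(403,218),(429,415),(229,443))],0)
print('cap',c,'board',B,'offset',(c-B)[:2])
a=cv2.imread('pics/top0.png').astype(int);b=cv2.imread('pics/t17.png').astype(int)
for n,(x,y,r) in dict(can=(197,122,22),bottle=(420,232,22),tin=(370,120,20),spice=(159,160,15),tape=(411,153,22),carton=(467,206,28),small=(342,242,20)).items():
    print(n,np.abs(a-b)[y-r:y+r,x-r:x+r].mean().round(1))
E
```

```text
cap [0.56343703 0.0306976  0.113     ] board [0.56559227 0.03015644 0.013     ] offset [-0.00215524  0.00054116]
can 11.5
bottle 9.6
tin 11.6
spice 9.4
tape 10.3
carton 12.5
small 13.5
```

```bash
python3 - <<'E'
from h import *
print(job.close_job())
E
```

```text
the job is handed in; nothing more can be done
None
```

The job is handed in at about 23 s of the 72 s allowed. The 110 mm stand lies flat on its feet in front of the backstop, and the white-capped jar stands upright on it.

**What I did:** I pushed the stand square up the backstop until the force rose to about 6 N and it stayed leaning when let go. I then pulled it from behind past upright, so it fell flat on its feet. The jar was gripped at 59 mm, carried over, lowered until the force reversed to about 5 N upward, and released.

**Last checks:**
- **Centring:** the jar's cap is about 2 mm from the middle of the stand in the top view.
- **Bystanders:** none looks moved by eye. The before/after picture difference was a uniform 9 to 14 grey levels on all seven patches I compared, which I put down to image noise. I did not measure a background patch to confirm that.
- **Disagreement between views:** the two cameras differed by up to about 5 mm in x for the stand and 3 mm for the jar's cap, so I used values in between. No check failed.

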